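# File the slide case on end in the rack

## Robot

A 6-joint arm with a two-finger parallel gripper is mounted at the origin on the work surface. World frame = base frame: x ahead of the robot, y to its left, z up, the work surface at z = 0. Lengths are in m, angles in degrees, forces in N, time in s.
With the tool pointing down it reaches from about 0.4 to 0.825 m from the base axis. Payload 7 kg.
Tool frame: the origin (TCP) lies midway between the tips of the shut fingers; the grasp point (between the pads) lies 19 mm behind it; z points along the fingers, y is the line along which they close (so a half turn about z gives the same grasp; the last joint's range is limited). The gripper opens to 88 mm and grips with 3 to 60 N. Pads are 19 mm wide; open, the fingers measure 130 mm over their backs; the gripper's body (78 mm by 193 mm) begins 47 mm behind the grasp point.
Start: joints at [83.027, 20.546, 0.682, 0, -70.136, -16.507], TCP at [0.269, 0.619, 0.227] pointing down, gripper open.
Joint ranges: [-176.03, 176.03], [-82.01, 121.73], [-58.28, 71.71], [-173.87, 95.51], [-174.79, -0.11], [-173.66, 173.66]. Speed limits (degrees/s): [136.94, 136.94, 172.46, 180, 180, 180].

## Interface

Orientations are given as [roll, pitch, yaw] about the fixed x, y, z axes, in that order (R = Rz(yaw) Ry(pitch) Rx(roll)).
In Python, from plant import r gives the robot as it stands.
- The arm moves only by the tool drive_tool, never from a script. Its argument "commands" is a list of rows, each an object of numbers: "hand": the closure, from 0 (fully open) to 1 (shut); "tx", "ty", "tz": the shift along the world's x, y, z scaled (see below); "turn": the turn about the world's z scaled (see below). A call has 1 to 10 rows; each row is the pose to reach, as a shift and turn from the pose commanded when the call began; what a row does not reach only later rows make up. The controller multiplies each number of a shift by 0.6 m and each number of a turn by 90 degrees. A row lasts 1/10 s, in which the tool goes at most 50 mm and 8.59 degrees, less where a joint would pass 70% of its speed; a pose out of reach is approached as far as the arm can. A call with a number of a shift or a turn outside -1 to 1 is refused whole. A call with a gripper value outside its range is refused whole. The fingers move at their own pace and stop on an object; "grip_force" is the grip in N (left out, the last holds). Time passes only in rows, so rows that repeat a pose let the fingers close. It gives the time, the measured TCP pose, the force, the opening and the grip force at its end, in the units of the state.
- r.get_state(): the state, without advancing time (a new reading comes with each control period).
- r.capture(name): name is "scene" or "top" or "wrist"; returns a dict with "frame" (384x512x3 uint8, red, green, blue), "fx", "fy", "cx", "cy" (pixels), "world_from_camera" (4x4, takes a point from camera to world coordinates); the wrist camera has in their place "T_tool_cam" (4x4, takes a point from camera to tool coordinates, whose origin is the TCP and whose axes are the flange's). Camera axes: x right, y down, z forward; pixel columns grow to the right and rows downward; lengths in m; the calibration is good to about 2 mm. A picture is of the moment at which its call begins: read the wrist's pose just before it. There is no depth.
- r.close_job(): hands the job in; it is judged then, once.
Trained networks look in the newest picture that a camera, given by its name, has taken for a name from the list of things; names that differ only in an ending like _2 or _b are one class to them, and where a whole thing is asked for, a point or a joint stands for the part that bears it (a point fixed in the world has none). Each returns a list of dicts, best first, with "score" (0 to 1); they miss things now and then, are a little off and sometimes report something else, mostly with a low value. They report only what shows in the picture. A call takes as long as a camera call. They do not tell look-alikes from the thing itself.
- r.trace(label, camera): "pixels" (384x512 bool, what is visible of it) and "extent" ([left, top, right, bottom] in pixels, round what is visible of it).
The state is a dict: "time_s": time; "joints": joint angles; "qd": joint speeds; "joint_torque": joint torques, N m; "tcp_pos": TCP position; "eef_rot": TCP orientation; "contact_force": force on the tool from outside, world axes, zero at the start; "moment": the same for the moment, N m; "gripper_width": finger opening in m; "gripper_force": force on a finger pad.
Only numpy, scipy, OpenCV 4.12 (cv2) and the standard library are available. Lean on these libraries where they do the work, as an engineer would, in place of code of your own. Each camera call takes 0.05 s, during which the arm holds its last target. There are 200 camera calls.

## Task

The long grey slide case lying flat on the bench belongs in the filing rack: draw the rack's sliding bookend back, stand the case on its narrow end on the rack's base beside the filed cases, flat side to the row and lined up with it, then slide the bookend up until case, row and bookend touch with no gaps. There is glass inside, so set it down and press it gently, and leave the other things on the bench where they are.

Things in the scene. Friction and masses are not known exactly. Their poses are not given: they have to be found in the camera images.
- slide_case: Closed grey plastic slide case, a flat block 120 x 64 x 28 mm, 0.15 to 0.31 kg, lying flat on the bench, its long axis within about 20 degrees of world y. Origin at the block's centre; x along the 120 mm, y along the 64 mm, z along the 28 mm (up at the start). It may stand on either end. Grip it firmly across the 64 mm; between its flat sides it bears a squeeze of only about 20 N.
- rack: Fixed aluminium filing rack, base plate 100 mm (x) x 280 mm (y) x 8 mm, with 12 mm high lips along its two long sides (94 mm clear between them). Origin at the centre of the base's underside on the bench; x across, y along the row, z up. Three identical cases stand fixed on end in it, filling y = -129 to -45 mm, 64 mm wide in x (centred on x = 0), tops at z = 128 mm; the bookend stands on the +y side of them. The new case goes between row and bookend.
- row_face (a point): Point on the rack base's top surface (z = 8 mm in the rack frame) at the middle of the foot of the row's exposed face; axes as the rack's: +y points away from the row, towards the bookend.
- bookend (a joint): Position of the sliding bookend in m = clear gap between the row's exposed face and the bookend's plate: 0 touching the row, up to 0.075 fully drawn back (towards the rack's +y). Starts too narrow for the case. No spring: it stays where it is left and slides with about 2.5 N of friction. The plate is 44 mm wide in x, 5 mm thick, its top 79 mm above the bench; behind it (+y) a 3 mm foot carries the black grip tab. With the case between, all touching, it reads 0.028.
- bookend_tab (a point): Centre of the top of the bookend's black grip tab, an upright block 14 mm (x) x 30 mm (y) x 52 mm tall whose top is 64 mm above the bench and whose centre is 82 mm behind (+y) the face of the bookend's plate. Axes as the rack's; moves with the bookend. Pinch it across x from above.
- carton: Bystander: cardboard carton 90 x 60 x 40 mm lying on the bench, origin at the centre of its underside.
- bottle_a: Bystander: small amber jar, 38 mm diameter, 62 mm tall, near the robot; origin at the centre of its underside.
- bottle_b: Bystander: same kind of amber jar, at the far side of the bench.
- timer: Bystander: white kitchen-type timer 70 x 30 x 70 mm standing on the left; origin at the centre of its underside.
Things that resemble listed ones, but are neither listed nor needed, are in the scene too. Several things look just like the slide_case: the one meant starts farthest from the robot's base.

How it is judged (in metres and radians):
On the way, in this order (a step that is already met when the one before it is completed fails the run):
1. the bookend is drawn back far enough to admit the case (gap over 30 mm) (value of joint bookend above 0.03 m), for 0.1 s.
2. the case stands on end on the rack's base, between row and bookend (angle between the x axis of slide_case and the z axis of rack, either way round below 0.1 rad and z of slide_case in the frame of rack below 0.072 m and y of slide_case in the frame of rack between -0.034 and 0.02 m and x of slide_case in the frame of rack between -0.03 and 0.03 m), for 0.2 s.
At the end, for the whole second after the job is handed in: The case stands on its narrow end on the rack's base (within 0.06 rad of upright), flat side to the row within 0.10 rad, within 12 mm of the row's centre line, at most 2 mm from the row's face, with the bookend closed on it (gap 25.5 to 30 mm), at rest and let go (angle between the x axis of slide_case and the z axis of rack, either way round below 0.06 rad and angle between the z axis of slide_case and the y axis of rack, either way round below 0.1 rad and z of slide_case in the frame of rack between 0.065 and 0.071 m and y of slide_case in the frame of rack between -0.034 and -0.029 m and x of slide_case in the frame of rack between -0.012 and 0.012 m and value of joint bookend between 0.0255 and 0.03 m and linear speed of slide_case below 0.02 m/s and contact force between the fingers and slide_case below 0.1 N); the robot touches nothing.
It fails at once if the case is dropped on the rack, or squeezed between row and bookend with more than about 20 N (its contact forces with rack, row and bookend together over 45 N) (contact force between slide_case and rack above 45 N).
It fails at once if a bystander (carton, jar or timer) is moved more than 30 mm (distance of any of carton, bottle_a, bottle_b, timer from where it was at the start of the episode above 0.03 m).
It also fails if it takes over 64 s, if anything falls off the work surface, if the arm or the gripper's body presses on something with over 40 N, if the wrist force passes 120 N, or if a joint passes its speed limit or range.

## Working session

There is one attempt and no reset: what is moved stays moved. The work goes in short steps, Python scripts to look and compute and a tool call to move; the robot and the scene stay as the last step left them, time stands still between calls to the robot, and variables do not carry over. Pictures are saved under pics/ and viewed, at most 10 in all, crops included, and the job is handed in when it is done.

Besides the shell and the picture viewer there is one more tool, called after "Emit:" as name([rows], argument=value, ...), one row to a line, values as JSON. drive_tool: Moves the arm, as the interface text tells. Its arguments: {"type":"object","properties":{"commands":{"type":"array"},"grip_force":{"type":"number"}},"required":["commands"]}

```bash
mkdir -p pics; ls
cat > h.py <<'E'
import numpy as np, cv2
from plant import r
def save(f,n): cv2.imwrite('pics/'+n,cv2.cvtColor(f,cv2.COLOR_RGB2BGR))
def pt(c,u,v,z):
    "world point at height z on pixel ray (fixed camera)"
    T=np.array(c['world_from_camera']); d=T[:3,:3]@np.array([(u-c['cx'])/c['fx'],(v-c['cy'])/c['fy'],1]); o=T[:3,3]
    return o+d*(z-o[2])/d[2]
def proj(c,p):
    T=np.linalg.inv(np.array(c['world_from_camera'])); q=T[:3,:3]@np.array(p)+T[:3,3]
    return np.array([c['fx']*q[0]/q[2]+c['cx'],c['fy']*q[1]/q[2]+c['cy']])
E
python3 - <<'E'
from h import *
s=r.get_state(); print({k:np.round(v,3).tolist() for k,v in s.items()})
fs=[]
for n in('scene','top'):
    c=r.capture(n); fs.append(c['frame']); print(n,c['fx'],c['cx'],c['cy'],np.round(c['world_from_camera'],3).tolist())
    for l in('slide_case','rack','bookend','bookend_tab','carton','bottle_a','timer'):
        for d in r.trace(l,n): print(n,l,round(d['score'],2),d['extent'],int(d['pixels'].sum()))
for f,n in zip(fs,('scene','top')): save(cv2.resize(f,(800,600),interpolation=cv2.INTER_CUBIC),n+'0.png')
E
```

```text
pics
{'time_s': 0.0, 'joints': [83.027, 20.592, 0.634, -0.02, -70.136, -16.507], 'qd': [-0.076, 0.018, -0.001, -0.041, 0.033, 0.008], 'joint_torque': [-0.001, -58.271, 29.306, 6.997, 0.007, -0.0], 'tcp_pos': [0.269, 0.619, 0.226], 'eef_rot': [179.904, -0.009, -23.487], 'contact_force': [-0.36, 1.098, -0.159], 'moment': [0.028, 0.001, -0.031], 'gripper_force': 0.0, 'gripper_width': 0.088}
scene 439.2487826607056 254.8266024932186 182.8955365973082 [[-0.473, 0.752, -0.459, 0.95], [0.881, 0.41, -0.236, 0.288], [0.011, -0.516, -0.857, 0.942], [0.0, 0.0, 0.0, 1.0]]
scene slide_case 0.9 [263.5, 133.1, 295.0, 179.3] 1120
scene slide_case 0.87 [135.6, 117.4, 185.5, 149.9] 1147
scene slide_case 0.79 [325.6, 152.9, 376.6, 179.8] 1218
scene slide_case 0.68 [188.3, 77.9, 226.6, 116.8] 1006
scene rack 0.87 [197.6, 178.5, 313.0, 298.9] 6099
scene bookend 0.72 [237.4, 212.4, 278.4, 264.9] 924
scene bookend_tab 0.75 [236.1, 210.0, 278.5, 264.1] 1011
scene carton 0.78 [122.0, 169.2, 164.4, 201.9] 1108
scene bottle_a 0.73 [150.9, 236.0, 168.4, 258.0] 343
scene bottle_a 0.53 [213.5, 142.4, 229.5, 162.1
[... 348 characters left out ...]
e 0.83 [175.9, 246.8, 221.2, 286.7] 1033
top slide_case 0.76 [240.2, 222.1, 275.7, 269.7] 989
top slide_case 0.68 [334.9, 251.7, 364.2, 292.7] 1002
top rack 0.58 [185.3, 140.1, 281.3, 195.7] 3281
top bookend 0.78 [214.3, 155.6, 246.8, 175.1] 499
top bookend_tab 0.84 [214.0, 150.0, 245.2, 174.2] 494
top bookend_tab 0.51 [181.4, 137.8, 282.0, 192.9] 3307
top carton 0.66 [322.1, 148.9, 359.0, 172.3] 754
top carton 0.18 [210.3, 156.6, 249.1, 178.4] 504
top bottle_a 0.68 [284.7, 109.7, 298.4, 129.3] 170
top bottle_a 0.53 [292.3, 211.9, 309.5, 228.2] 163
top timer 0.92 [133.2, 226.2, 165.8, 248.3] 398
top timer 0.74 [338.6, 199.5, 383.0, 227.2] 1002
top timer 0.68 [184.8, 138.8, 285.7, 192.6] 3351
```

View pics/scene0.png

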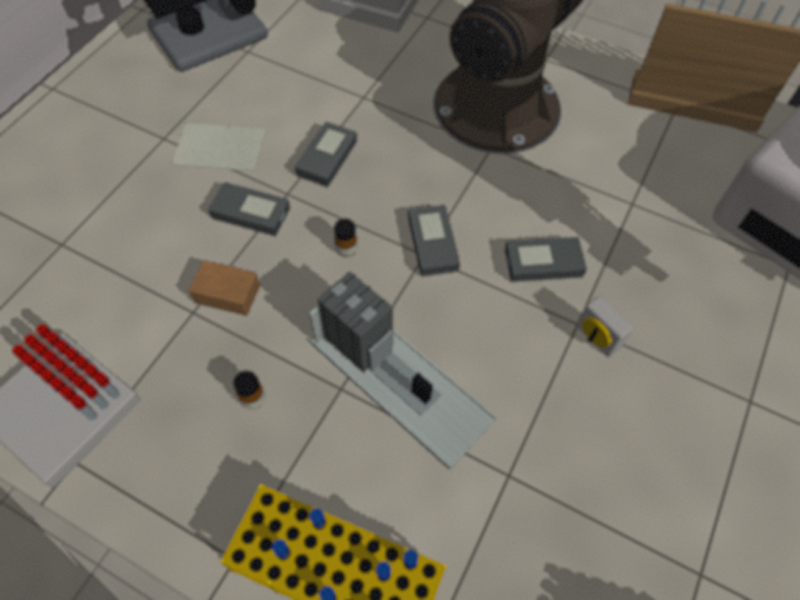

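View pics/top0.png

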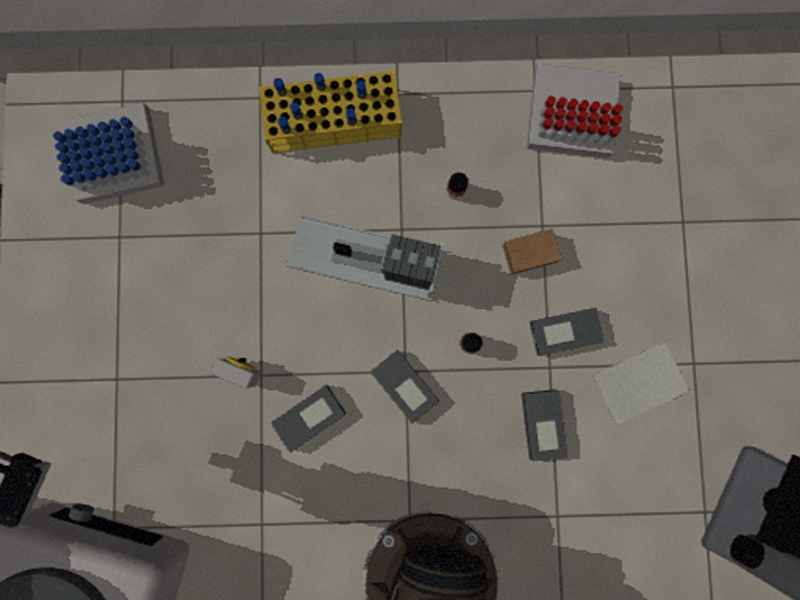

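The scene view shows four grey cases; in the 800x600 top view they are at A (567,331), B (545,425), C (405,385) and D (309,418). The rack is at (365,255), with its tab at (342,249) on the left (+y) side of the row. A appears farthest from the base, and only A lies roughly along world y. Next I compute the distances and check a crop.

```bash
cat >> h.py <<'E'
def rects(label,cam,z,k=4,smin=.5):
    c=r.capture(cam)
    out=[]
    for d in r.trace(label,cam)[:k]:
        if d['score']<smin: continue
        p=np.argwhere(d['pixels'])[:,::-1]
        h=cv2.convexHull(p.astype(np.float32)).reshape(-1,2)
        w=np.array([pt(c,u,v,z)[:2] for u,v in h],np.float32)
        (cx,cy),(a,b),ang=cv2.minAreaRect(w*1000)
        if a<b: a,b,ang=b,a,ang+90
        out.append((d['score'],round(cx/1e3,4),round(cy/1e3,4),round(a),round(b),round(ang%180,1)))
    return c,out
E
python3 - <<'E'
from h import *
for cam in('top','scene'):
    c,o=rects('slide_case',cam,.028)
    for x in o: print(cam,'case',x,'dist',round(np.hypot(x[1],x[2]),3))
    for l,z in(('rack',.008),('bookend_tab',.064),('carton',.04),('bottle_a',.06),('timer',.07)):
        for x in rects(l,cam,z,2)[1]: print(cam,l,x)
    f=c['frame']
    if cam=='top': 
        g=np.vstack([cv2.resize(f[190:260,310:410],(800,560),interpolation=cv2.INTER_CUBIC)]); save(g,'cropA.png')
        save(cv2.resize(f[130:205,175:290],(800,522),interpolation=cv2.INTER_CUBIC),'cropR.png')
E
```

```text
top case (0.91, 0.438, -0.2572, 128, 65, 100.0) dist 0.508
top case (0.72, 0.2721, -0.2071, 122, 71, 4.3) dist 0.342
top case (0.63, 0.3486, 0.0403, 121, 66, 37.4) dist 0.351
top case (0.57, 0.2949, 0.2143, 124, 67, 123.0) dist 0.365
top rack (0.62, 0.5882, 0.1066, 279, 107, 76.1)
top bookend_tab (0.75, 0.5825, 0.116, 96, 44, 77.3)
top carton (0.64, 0.5866, -0.1998, 97, 65, 101.3)
top bottle_a (0.59, 0.7065, -0.0649, 48, 34, 152.0)
top bottle_a (0.57, 0.4209, -0.0779, 42, 36, 88.4)
top timer (0.56, 0.3854, 0.3334, 80, 42, 74.6)
scene case (0.94, 0.2801, -0.2055, 140, 75, 3.8) dist 0.347
scene case (0.72, 0.447, -0.2544, 129, 80, 99.3) dist 0.514
scene case (0.69, 0.5911, -0.2011, 102, 77, 103.9) dist 0.624
scene case (0.61, 0.3031, 0.2158, 124, 78, 123.3) dist 0.372
scene rack (0.77, 0.5718, 0.0866, 332, 131, 72.3)
scene bookend_tab (0.67, 0.6053, 0.1138, 125, 60, 64.6)
scene carton (0.87, 0.5957, -0.1948, 101, 76, 104.2)
scene bottle_a (0.79, 0.7209, -0.0587, 63, 39, 58.8)
scene timer (0.9, 0.4014, 0.3365, 74, 66, 67.9)
```

View pics/cropA.png

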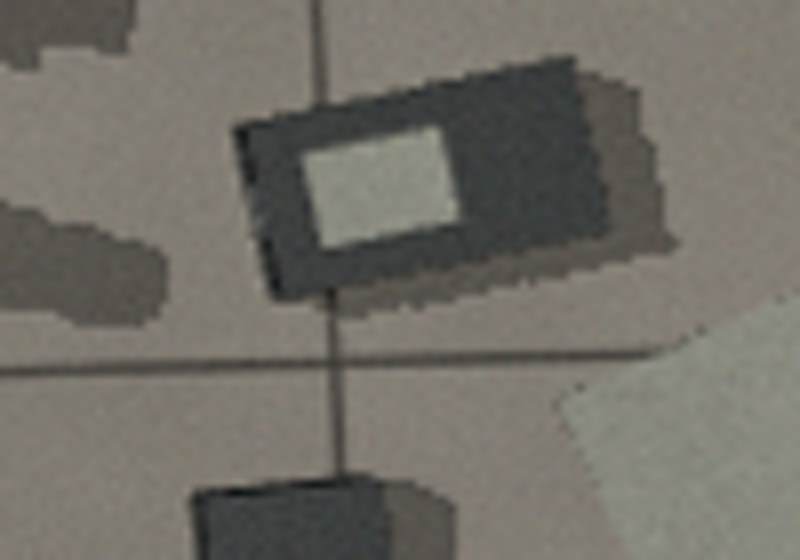

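View pics/cropR.png

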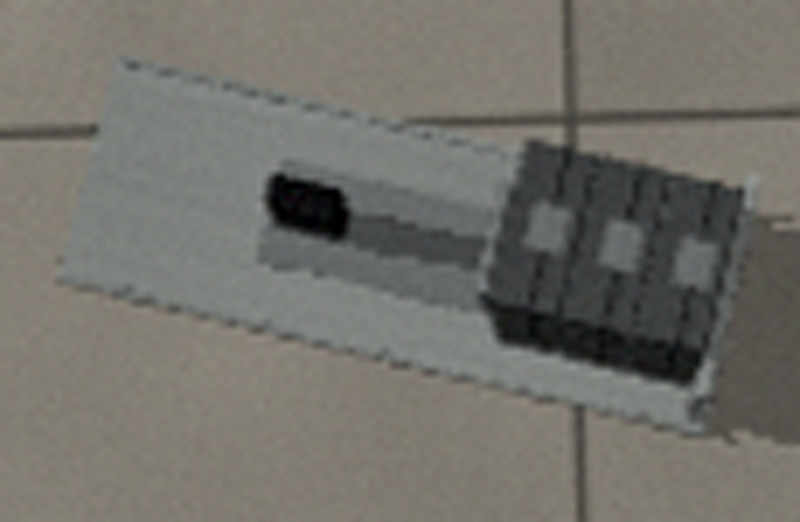

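Crop A shows the candidate cleanly: a grey case with its label towards +y, at (0.44,-0.257), long axis 100°, 0.51 m from the base. The other three are at 0.34–0.37 m, so A is the one. The rack crop shows the tab at crop pixel (305,200), with the rack axis at about 76.5°.

Run:
```python
from h import *
c=r.capture('top'); print('tab',pt(c,218.8,158.7,.064))
for u,v in((125,60),(60,285),(700,430)): print(pt(c,175+u/6.957,130+v/6.957,.008 if u!=125 else .012))
w=r.capture('wrist'); print(w['fx'],w['cx'],w['cy'],np.round(w['T_tool_cam'],3).tolist())
```

```text
tab [0.5965017  0.14415928 0.064     ]
[0.66822384 0.22370758 0.012     ]
[0.57327592 0.25285849 0.008     ]
[ 0.50440716 -0.01486087  0.008     ]
323.93000466169644 259.16997742306825 189.7209339556062 [[-0.0, -0.966, -0.257, 0.069], [1.0, 0.0, -0.001, -0.0], [0.001, -0.257, 0.966, -0.158], [0.0, 0.0, 0.0, 1.0]]
```

Emit:
drive_tool([
  {"tx": 0.3,"ty": -0.4,"tz": 0.1,"turn": -0.5},
  {"tx": 0.54,"ty": -0.75,"tz": 0.1,"turn": -0.89},
  {"tx": 0.54,"ty": -0.75,"tz": 0.1,"turn": -0.89},
  {"tx": 0.54,"ty": -0.75,"tz": 0.1,"turn": -0.89},
  {"tx": 0.54,"ty": -0.75,"tz": 0.1,"turn": -0.89},
  {"tx": 0.54,"ty": -0.75,"tz": 0.1,"turn": -0.89},
  {"tx": 0.54,"ty": -0.75,"tz": 0.1,"turn": -0.89},
  {"tx": 0.54,"ty": -0.75,"tz": 0.1,"turn": -0.89},
  {"tx": 0.54,"ty": -0.75,"tz": 0.1,"turn": -0.89},
  {"tx": 0.54,"ty": -0.75,"tz": 0.1,"turn": -0.89},
])

```text
invalid input
```

Emit:
drive_tool([
  {"hand": 0,"tx": 0.3,"ty": -0.4,"tz": 0.1,"turn": -0.5},
  {"hand": 0,"tx": 0.54,"ty": -0.75,"tz": 0.1,"turn": -0.89},
  {"hand": 0,"tx": 0.54,"ty": -0.75,"tz": 0.1,"turn": -0.89},
  {"hand": 0,"tx": 0.54,"ty": -0.75,"tz": 0.1,"turn": -0.89},
  {"hand": 0,"tx": 0.54,"ty": -0.75,"tz": 0.1,"turn": -0.89},
  {"hand": 0,"tx": 0.54,"ty": -0.75,"tz": 0.1,"turn": -0.89},
  {"hand": 0,"tx": 0.54,"ty": -0.75,"tz": 0.1,"turn": -0.89},
  {"hand": 0,"tx": 0.54,"ty": -0.75,"tz": 0.1,"turn": -0.89},
  {"hand": 0,"tx": 0.54,"ty": -0.75,"tz": 0.1,"turn": -0.89},
  {"hand": 0,"tx": 0.54,"ty": -0.75,"tz": 0.1,"turn": -0.89},
], grip_force=30)

```text
time_s: 3.1
tcp_pos: [0.5602, 0.2142, 0.2814]
eef_rot: [-180.0, 0.0, -103.9]
contact_force: [0.8, 0.9, -0.9]
gripper_width: 0.0873
gripper_force: 0.0
```

```bash
cat >> h.py <<'E'
from scipy.spatial.transform import Rotation as Rn
def wcap():
    s=r.get_state(); c=r.capture('wrist'); T=np.eye(4)
    T[:3,:3]=Rn.from_euler('xyz',s['eef_rot'],degrees=True).as_matrix(); T[:3,3]=s['tcp_pos']
    c['world_from_camera']=T@np.array(c['T_tool_cam']); return c
E
python3 - <<'E'
from h import *
c=wcap(); np.save('w1.npy',c,allow_pickle=True)
for l in('bookend_tab','bookend','rack'):
    for d in r.trace(l,'wrist')[:2]: print(l,d['score'],d['extent'])
save(cv2.resize(c['frame'],(800,600)),'w1.png')
E
```

```text
bookend_tab 0.95 [186.4, 33.2, 234.4, 129.6]
bookend 0.98 [189.1, 32.4, 238.6, 129.1]
rack 0.82 [163.9, 0.0, 258.7, 185.6]
```

Emit:
drive_tool([
  {"hand": 0,"tx": 0.06,"ty": -0.13,"tz": 0,"turn": 0},
  {"hand": 0,"tx": 0.06,"ty": -0.13,"tz": 0,"turn": 0},
  {"hand": 0,"tx": 0.06,"ty": -0.13,"tz": 0,"turn": 0},
  {"hand": 0,"tx": 0.06,"ty": -0.13,"tz": 0,"turn": 0},
])

```text
time_s: 3.7
tcp_pos: [0.595, 0.1385, 0.2806]
eef_rot: [180.0, 0.0, -103.6]
contact_force: [0.5, 0.5, -0.1]
gripper_width: 0.0877
gripper_force: 0.0
```

Run:
```python
from h import *
c=wcap(); np.save('w2.npy',c,allow_pickle=True); print(r.get_state()['tcp_pos'])
for l in('bookend_tab','bookend','rack'):
    for d in r.trace(l,'wrist')[:2]: print(l,d['score'],d['extent'])
save(cv2.resize(c['frame'],(800,600)),'w2.png')
```

```text
[0.59487328 0.13901957 0.28070646]
bookend_tab 0.81 [237.2, 101.3, 282.1, 187.1]
bookend 0.67 [241.8, 97.9, 280.8, 182.4]
rack 0.82 [216.4, 0.0, 312.8, 229.9]
```

View pics/w2.png

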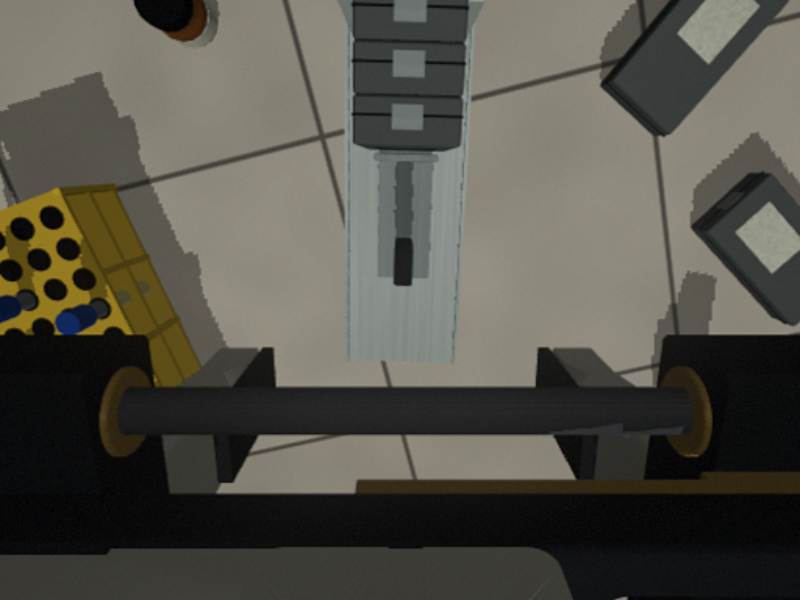

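View pics/w1.png

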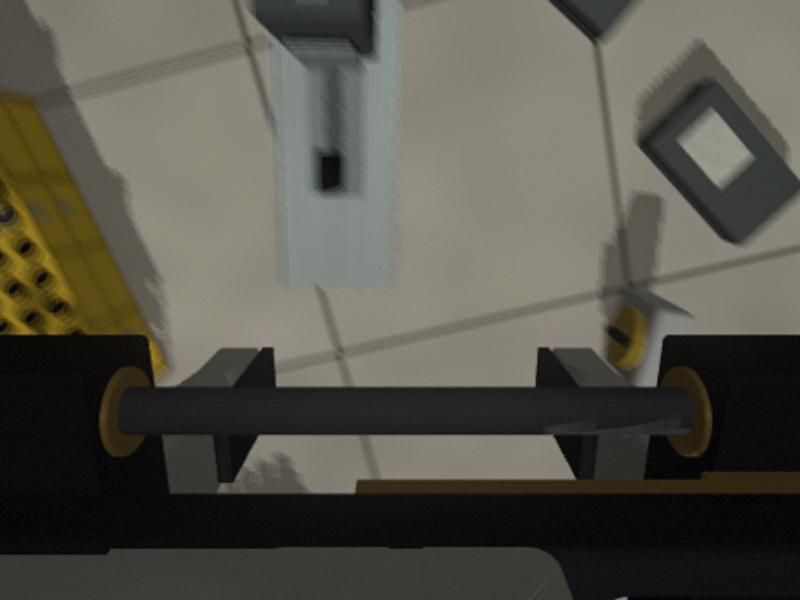

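W2 is sharp and shows the row's top edge at about (407,145), the tab at (403,262) and the rack's +y end at (400,361), in 800-pixel coordinates. W1 was taken while moving, so it is blurred. I'll extract edges from W2.

Run:
```python
from h import *
c=wcap(); np.save('w3.npy',c,allow_pickle=True)
g=cv2.cvtColor(c['frame'],cv2.COLOR_RGB2GRAY)
print('rowcols 257',[(v,int(g[v,250:266].mean())) for v in range(80,112)])
print('tab v',[(v,int(g[v,255:262].mean())) for v in range(146,190)])
for v in(165,172): print('tab u',v,[(u,int(g[v,u])) for u in range(246,270)])
print('rack end',[(v,int(g[v,230:285].mean())) for v in range(222,238)])
for v in(70,86,130,200,225): print('u',v,[(u,int(g[v-1:v+2,u].mean())) for u in list(range(218,232))+list(range(286,304))])
```

```text
rowcols 257 [(80, 112), (81, 104), (82, 69), (83, 59), (84, 61), (85, 61), (86, 61), (87, 61), (88, 61), (89, 61), (90, 61), (91, 60), (92, 48), (93, 46), (94, 25), (95, 57), (96, 90), (97, 75), (98, 107), (99, 112), (100, 111), (101, 115), (102, 85), (103, 83), (104, 85), (105, 85), (106, 82), (107, 82), (108, 84), (109, 85), (110, 85), (111, 85)]
tab v [(146, 73), (147, 73), (148, 73), (149, 73), (150, 77), (151, 42), (152, 24), (153, 25), (154, 26), (155, 26), (156, 26), (157, 26), (158, 28), (159, 29), (160, 29), (161, 28), (162, 29), (163, 29), (164, 29), (165, 31), (166, 30), (167, 30), (168, 30), (169, 30), (170, 30), (171, 30), (172, 30), (173, 30), (174, 31), (175, 30), (176, 30), (177, 30), (178, 31), (179, 31), (180, 28), (181, 26), (182, 130), (183, 143), (184, 140), (185, 139), (186, 139), (187, 139), (188, 140), (189, 139)]
tab u 165 [(246, 111), (247, 114), (248, 110), (249, 110), (250, 113), (251, 93), (252, 28), (253, 30), (254, 31), (255, 27), (256, 32), (257, 31), (258, 31), (259, 31), (260, 33), (261, 32), (262, 28), (263, 49), (264, 93), (265, 111), (266, 109), (
[... 1739 characters left out ...]
224, 143), (225, 144), (226, 144), (227, 145), (228, 144), (229, 138), (230, 135), (231, 138), (286, 142), (287, 142), (288, 141), (289, 138), (290, 117), (291, 118), (292, 136), (293, 138), (294, 139), (295, 141), (296, 140), (297, 140), (298, 141), (299, 140), (300, 140), (301, 140), (302, 140), (303, 141)]
u 225 [(218, 136), (219, 138), (220, 136), (221, 137), (222, 121), (223, 98), (224, 139), (225, 138), (226, 139), (227, 141), (228, 139), (229, 135), (230, 137), (231, 136), (286, 140), (287, 138), (288, 122), (289, 103), (290, 137), (291, 137), (292, 139), (293, 139), (294, 140), (295, 140), (296, 140), (297, 140), (298, 139), (299, 140), (300, 140), (301, 140), (302, 140), (303, 140)]
```

Run:
```python
from h import *
c=np.load('w3.npy',allow_pickle=True).item()
print('cam',np.array(c['world_from_camera'])[:3,3])
th=np.radians(76.4)
for n,u,v,z in(('tab front',257.5,151,.064),('tab mid',257.5,166,.064),('tab back top',257.5,181.5,.064),('tab back foot',257.5,181.5,.012),
 ('row edgeL',225.2,86,.128),('row edgeR',294.3,86,.128),('rowL70',225,70,.128),('rowR70',295.2,70,.128),('row face',260,91.7,.128),
 ('lipL130',219,130,.012),('lipL225',222.5,225,.012),('lipR130',295,130,.012),('lipR225',289,225,.012),('lipR200',291,200,.012),('endrack',257,230.4,.008),('plate top',257,96,.079),('platetop2',257,100,.079)):
    p=pt(c,u,v,z); print(n,np.round(p,4))
t=np.load('w2.npy',allow_pickle=True).item()
```

```text
cam [0.57874703 0.0728105  0.43855855]
tab front [0.5931 0.1245 0.064 ]
tab mid [0.5973 0.1417 0.064 ]
tab back top [0.6016 0.1599 0.064 ]
tab back foot [0.6048 0.172  0.012 ]
row edgeL [0.6054 0.0509 0.128 ]
row edgeR [0.544  0.0656 0.128 ]
rowL70 [0.602  0.0375 0.128 ]
rowR70 [0.5404 0.0523 0.128 ]
row face [0.5756 0.0631 0.128 ]
lipL130 [0.6373 0.0935 0.012 ]
lipL225 [0.6673 0.2216 0.012 ]
lipR130 [0.5413 0.1165 0.012 ]
lipR225 [0.5765 0.2433 0.012 ]
lipR200 [0.5662 0.2081 0.012 ]
endrack [0.6225 0.2423 0.008 ]
plate top [0.5793 0.0652 0.079 ]
platetop2 [0.5802 0.0691 0.079 ]
```

Emit:
drive_tool([
  {"hand": 0,"tx": 0.005,"ty": 0.012,"tz": -0.08,"turn": 0},
  {"hand": 0,"tx": 0.005,"ty": 0.012,"tz": -0.16,"turn": 0},
  {"hand": 0,"tx": 0.005,"ty": 0.012,"tz": -0.24,"turn": 0},
  {"hand": 0,"tx": 0.005,"ty": 0.012,"tz": -0.32,"turn": 0},
  {"hand": 0,"tx": 0.005,"ty": 0.012,"tz": -0.38,"turn": 0},
  {"hand": 0,"tx": 0.005,"ty": 0.012,"tz": -0.418,"turn": 0},
  {"hand": 0.5,"tx": 0.005,"ty": 0.012,"tz": -0.418,"turn": 0},
  {"hand": 1,"tx": 0.005,"ty": 0.012,"tz": -0.418,"turn": 0},
  {"hand": 1,"tx": 0.005,"ty": 0.012,"tz": -0.418,"turn": 0},
  {"hand": 1,"tx": 0.005,"ty": 0.012,"tz": -0.418,"turn": 0},
], grip_force=20)

```text
time_s: 4.95
tcp_pos: [0.5994, 0.1459, 0.0319]
eef_rot: [-179.9, 0.1, -103.6]
contact_force: [-0.3, -0.6, -0.1]
gripper_width: 0.0609
gripper_force: 0.0
```

Emit:
drive_tool([
  {"hand": 1,"tx": 0,"ty": 0,"tz": 0,"turn": 0},
  {"hand": 1,"tx": 0,"ty": 0,"tz": 0,"turn": 0},
  {"hand": 1,"tx": 0,"ty": 0,"tz": 0,"turn": 0},
  {"hand": 1,"tx": 0,"ty": 0,"tz": 0,"turn": 0},
  {"hand": 1,"tx": 0,"ty": 0,"tz": 0,"turn": 0},
  {"hand": 1,"tx": 0,"ty": 0,"tz": 0,"turn": 0},
  {"hand": 1,"tx": 0,"ty": 0,"tz": 0,"turn": 0},
])

```text
time_s: 5.65
tcp_pos: [0.5985, 0.1451, 0.03]
eef_rot: [-180.0, 0.0, -103.6]
contact_force: [1.5, -0.2, 0.2]
gripper_width: 0.014
gripper_force: 20.0
```

Gripped: the width of 14 mm matches the tab. Drawing it back.

Emit:
drive_tool([
  {"hand": 1,"tx": 0.004,"ty": 0.016,"tz": 0,"turn": 0},
  {"hand": 1,"tx": 0.008,"ty": 0.032,"tz": 0,"turn": 0},
  {"hand": 1,"tx": 0.0115,"ty": 0.047,"tz": 0,"turn": 0},
  {"hand": 1,"tx": 0.015,"ty": 0.063,"tz": 0,"turn": 0},
  {"hand": 1,"tx": 0.019,"ty": 0.079,"tz": 0,"turn": 0},
  {"hand": 1,"tx": 0.023,"ty": 0.095,"tz": 0,"turn": 0},
  {"hand": 1,"tx": 0.023,"ty": 0.095,"tz": 0,"turn": 0},
  {"hand": 1,"tx": 0.023,"ty": 0.095,"tz": 0,"turn": 0},
])

```text
time_s: 6.45
tcp_pos: [0.6143, 0.2032, 0.0301]
eef_rot: [-179.8, 0.1, -103.6]
contact_force: [8.0, 0.7, -5.9]
gripper_width: 0.0141
gripper_force: 20.0
```

Emit:
drive_tool([
  {"hand": 0,"tx": 0,"ty": 0,"tz": 0,"turn": 0},
  {"hand": 0,"tx": 0,"ty": 0,"tz": 0,"turn": 0},
  {"hand": 0,"tx": 0,"ty": 0,"tz": 0,"turn": 0},
  {"hand": 0,"tx": 0,"ty": 0,"tz": 0.08,"turn": 0},
  {"hand": 0,"tx": 0,"ty": 0,"tz": 0.16,"turn": 0},
  {"hand": 0,"tx": 0,"ty": 0,"tz": 0.25,"turn": 0},
  {"hand": 0,"tx": -0.02,"ty": -0.08,"tz": 0.35,"turn": 0},
  {"hand": 0,"tx": -0.03,"ty": -0.12,"tz": 0.4,"turn": 0},
  {"hand": 0,"tx": -0.03,"ty": -0.12,"tz": 0.4,"turn": 0},
  {"hand": 0,"tx": -0.03,"ty": -0.12,"tz": 0.4,"turn": 0},
])

```text
time_s: 7.45
tcp_pos: [0.5947, 0.1291, 0.2737]
eef_rot: [-179.7, 0.2, -103.7]
contact_force: [-0.6, -0.2, -0.6]
gripper_width: 0.0858
gripper_force: 0.0
```

Run:
```python
from h import *
c=wcap();c=wcap(); np.save('w4.npy',c,allow_pickle=True); print(np.round(r.get_state()['tcp_pos'],4),r.get_state()['eef_rot'])
d=r.trace('bookend_tab','wrist')[0]; print(d['score'],d['extent'])
g=cv2.cvtColor(c['frame'],cv2.COLOR_RGB2GRAY)
cv2.imwrite('pics/w4.png',cv2.resize(c['frame'][10:245,205:325,::-1],(300,588),interpolation=cv2.INTER_CUBIC))
```

```text
[0.5937 0.1301 0.2696] [ 1.79970849e+02  2.85733130e-02 -1.03619864e+02]
0.82 [238.2, 153.2, 282.7, 240.0]
```

View pics/w4.png

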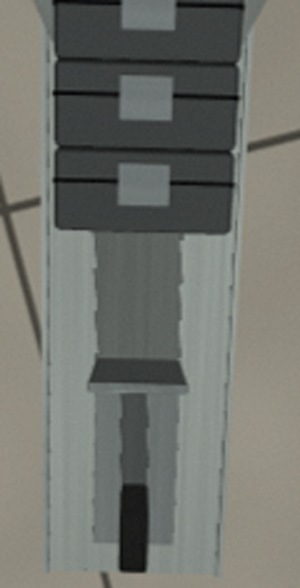

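The crop shows the bookend well back: its plate is at crop (137,385), the row edge at y≈230, and the tab back at (133,572). The gap is clear. Computing the rack pose now.

Run:
```python
from h import *
c=np.load('w4.npy',allow_pickle=True).item()
f=lambda x,y,z: np.round(pt(c,205+x/2.5,10+y/2.5,z),4)
for n,a in dict(tabback=(133,572,.064),rowL=(55,228,.128),rowR=(232,228,.128),rowface=(143,230,.128),rowL2=(53.5,60,.128),rowR2=(240,60,.128),platefrontTopL=(88,383,.079),platefrontTopR=(189,383,.079),lipLa=(42,130,.012),lipLb=(47,560,.012),lipRa=(247,130,.012),lipRb=(219,560,.012),endL=(47,571,.012),endR=(219,575,.012)).items(): print(n,f(*a))
```

```text
tabback [0.617  0.2181 0.064 ]
rowL [0.6057 0.055  0.128 ]
rowR [0.5441 0.07   0.128 ]
rowface [0.5752 0.0632 0.128 ]
rowL2 [0.5918 0.0016 0.128 ]
rowR2 [0.53   0.0166 0.128 ]
platefrontTopL [0.6133 0.1204 0.079 ]
platefrontTopR [0.5704 0.1308 0.079 ]
lipLa [0.6107 0.0065 0.012 ]
lipLb [0.6672 0.2221 0.012 ]
lipRa [0.5148 0.0298 0.012 ]
lipRb [0.5747 0.2445 0.012 ]
endL [0.6689 0.2284 0.012 ]
endR [0.5765 0.2533 0.012 ]
```

Emit:
drive_tool([
  {"hand": 0,"tx": -0.248,"ty": -0.7,"tz": 0,"turn": 0.262},
  {"hand": 0,"tx": -0.248,"ty": -0.7,"tz": 0,"turn": 0.262},
  {"hand": 0,"tx": -0.248,"ty": -0.7,"tz": 0,"turn": 0.262},
  {"hand": 0,"tx": -0.248,"ty": -0.7,"tz": 0,"turn": 0.262},
  {"hand": 0,"tx": -0.248,"ty": -0.7,"tz": 0,"turn": 0.262},
  {"hand": 0,"tx": -0.248,"ty": -0.7,"tz": 0,"turn": 0.262},
  {"hand": 0,"tx": -0.248,"ty": -0.7,"tz": 0,"turn": 0.262},
  {"hand": 0,"tx": -0.248,"ty": -0.7,"tz": 0,"turn": 0.262},
  {"hand": 0,"tx": -0.248,"ty": -0.7,"tz": 0,"turn": 0.262},
  {"hand": 0,"tx": -0.248,"ty": -0.7,"tz": 0,"turn": 0.262},
])

```text
time_s: 8.6
tcp_pos: [0.4432, -0.293, 0.2678]
eef_rot: [179.8, 0.1, -80.2]
contact_force: [0.6, 0.7, -0.1]
gripper_width: 0.088
gripper_force: 0.0
```

Run:
```python
from h import *
for i in range(5): c=wcap()
s=r.get_state(); print(np.round(s['tcp_pos'],4),s['eef_rot'])
for d in r.trace('slide_case','wrist'):
    p=np.argwhere(d['pixels'])[:,::-1].astype(np.float32)
    print(round(d['score'],2),d['extent'],cv2.minAreaRect(p))
    h=cv2.convexHull(p); q=cv2.approxPolyDP(h,6,True).reshape(-1,2)
    print([(int(u),int(v),np.round(pt(c,u,v,.028)[:2],3).tolist()) for u,v in q])
save(cv2.resize(c['frame'],(800,600)),'w5.png')
```

```text
[ 0.4458 -0.2888  0.2692] [ 1.79924657e+02  4.42060953e-02 -7.99188018e+01]
0.88 [236.5, 132.7, 290.1, 228.0] ((261.0, 178.5), (93.0, 52.0), 90.0)
[(283, 132, [0.423, -0.328]), (285, 222, [0.398, -0.214]), (241, 225, [0.454, -0.2]), (236, 134, [0.479, -0.316])]
0.63 [328.0, 208.2, 424.4, 250.2] ((375.70098876953125, 227.87831115722656), (94.1718978881836, 40.26630783081055), 2.4895527362823486)
[(423, 218, [0.221, -0.251]), (419, 245, [0.215, -0.213]), (328, 245, [0.335, -0.192]), (336, 206, [0.337, -0.247])]
```

View pics/w5.png

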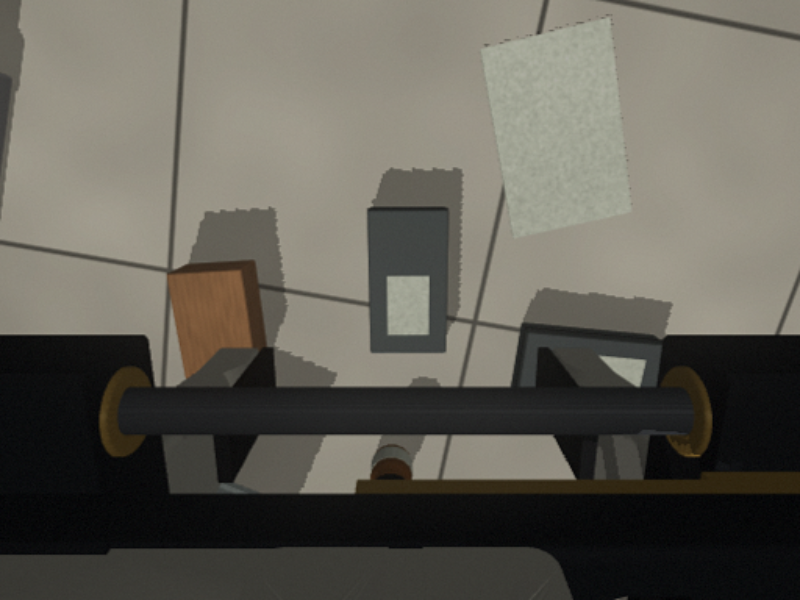

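The picture shows the case square to the image, with top-face corners at about (368,210), (448,210), (446,352) and (370,352). The jar is at (390,465), clear of it.

Run:
```python
from h import *
c=wcap()
q=np.array([pt(c,u/1.5625,v/1.5625,.028)[:2] for u,v in((368,210),(448,210),(446,352),(370,352))]); print(q.round(4),q.mean(0))
print([np.linalg.norm(q[i]-q[(i+1)%4]).round(4) for i in range(4)],np.degrees(np.arctan2(*(q[2]+q[3]-q[0]-q[1])[::-1])))
```

```text
[[ 0.4798 -0.3147]
 [ 0.4183 -0.3256]
 [ 0.3967 -0.2094]
 [ 0.4596 -0.1982]] [ 0.43863541 -0.26196511]
[np.float64(0.0624), np.float64(0.1182), np.float64(0.0639), np.float64(0.1182)] 100.18395892917728
```

Emit:
drive_tool([
  {"hand": 0,"tx": 0.002,"ty": -0.029,"tz": -0.08,"turn": 0.001},
  {"hand": 0,"tx": 0.002,"ty": -0.029,"tz": -0.16,"turn": 0.001},
  {"hand": 0,"tx": 0.002,"ty": -0.029,"tz": -0.24,"turn": 0.001},
  {"hand": 0,"tx": 0.002,"ty": -0.029,"tz": -0.32,"turn": 0.001},
  {"hand": 0,"tx": 0.002,"ty": -0.029,"tz": -0.39,"turn": 0.001},
  {"hand": 0,"tx": 0.002,"ty": -0.029,"tz": -0.425,"turn": 0.001},
  {"hand": 0,"tx": 0.002,"ty": -0.029,"tz": -0.44,"turn": 0.001},
  {"hand": 0,"tx": 0.002,"ty": -0.029,"tz": -0.442,"turn": 0.001},
])

```text
time_s: 9.75
tcp_pos: [0.4466, -0.3066, 0.0041]
eef_rot: [179.9, 0.0, -79.8]
contact_force: [0.4, 0.4, 0.2]
gripper_width: 0.0875
gripper_force: 0.0
```

Emit:
drive_tool([
  {"hand": 1,"tx": 0,"ty": 0,"tz": 0,"turn": 0},
  {"hand": 1,"tx": 0,"ty": 0,"tz": 0,"turn": 0},
  {"hand": 1,"tx": 0,"ty": 0,"tz": 0,"turn": 0},
  {"hand": 1,"tx": 0,"ty": 0,"tz": 0,"turn": 0},
  {"hand": 1,"tx": 0,"ty": 0,"tz": 0,"turn": 0},
  {"hand": 1,"tx": 0,"ty": 0,"tz": 0,"turn": 0},
], grip_force=5)

```text
time_s: 10.35
tcp_pos: [0.4471, -0.3075, 0.0059]
eef_rot: [-179.9, -0.0, -79.9]
contact_force: [-0.6, 1.7, 7.5]
gripper_width: 0.0644
gripper_force: 5.0
```

Emit:
drive_tool([
  {"hand": 1,"tx": -0.0005,"ty": 0.003,"tz": 0.015,"turn": 0},
  {"hand": 1,"tx": -0.0014,"ty": 0.0077,"tz": 0.03,"turn": 0},
  {"hand": 1,"tx": -0.0025,"ty": 0.0137,"tz": 0.045,"turn": 0},
  {"hand": 1,"tx": -0.0037,"ty": 0.0207,"tz": 0.059,"turn": 0},
  {"hand": 1,"tx": -0.0069,"ty": 0.0382,"tz": 0.085,"turn": 0},
  {"hand": 1,"tx": -0.0108,"ty": 0.06,"tz": 0.1075,"turn": 0},
  {"hand": 1,"tx": -0.0153,"ty": 0.085,"tz": 0.126,"turn": 0},
  {"hand": 1,"tx": -0.0203,"ty": 0.113,"tz": 0.139,"turn": 0},
  {"hand": 1,"tx": -0.0203,"ty": 0.113,"tz": 0.139,"turn": 0},
  {"hand": 1,"tx": -0.0203,"ty": 0.113,"tz": 0.139,"turn": 0},
])

```text
time_s: 11.35
tcp_pos: [0.4346, -0.2391, 0.0889]
eef_rot: [-179.9, -0.0, -79.8]
contact_force: [0.1, 0.6, -1.7]
gripper_width: 0.0639
gripper_force: 5.0
```

Run:
```python
from h import *
c=r.capture('scene'); t=r.capture('top')
p=proj(c,[.435,-.22,.06]).astype(int); q=proj(t,[.435,-.22,.06]).astype(int); print(p,q)
f=lambda c,p:cv2.resize(c['frame'][p[1]-40:p[1]+35,p[0]-50:p[0]+50],(400,300),interpolation=cv2.INTER_CUBIC)
w=wcap()
save(np.vstack([np.hstack([f(c,p),f(t,q)]),np.hstack([cv2.resize(w['frame'],(400,300)),np.zeros((300,400,3),np.uint8)])]),'tilt1.png')
```

```text
[170 127] [351 212]
```

View pics/tilt1.png

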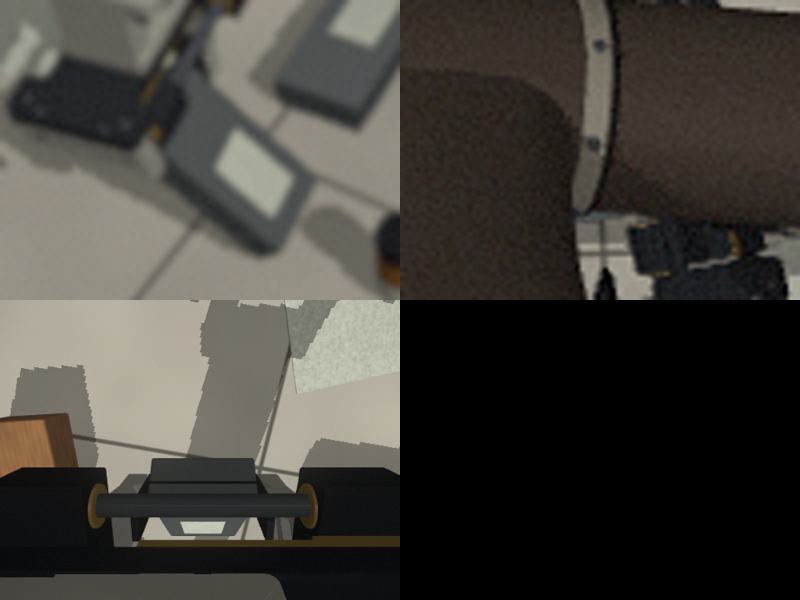

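The tilt picture (top left) shows the case held at its -y end. It has pivoted to about 45° with its lower end towards the bench, and the jar is untouched. Next I fit the angle numerically.

```bash
cat >> h.py <<'E'
def box(tcp,yaw,th,hp,ue=.013):
    "case corners: pivot at TCP+14mm, th tilt (90=upright, free end down), hp pivot height in case"
    a=-np.array([np.cos(np.radians(yaw)),np.sin(np.radians(yaw)),0]); e=np.array([-a[1],a[0],0]); z=np.array([0,0,1.])
    P=np.array(tcp)+[0,0,.014]; t=np.radians(th)
    du=a*np.cos(t)-z*np.sin(t); dn=a*np.sin(t)+z*np.cos(t)
    return np.array([P+du*u+dn*n+e*y for u in(-ue,.12-ue) for n in(-hp,.028-hp) for y in(-.032,.032)])
def hullmask(c,pts):
    m=np.zeros((384,512),np.uint8); q=np.array([proj(c,p) for p in pts],np.float32)
    cv2.fillConvexPoly(m,(cv2.convexHull(q).reshape(-1,2)*16).round().astype(np.int32),1,shift=4); return m>0
def tilt(cam='scene',show=1):
    s=r.get_state(); c=r.capture(cam); best=None
    hm=hullmask(c,box(s['tcp_pos'],s['eef_rot'][2],60,.018)); cen=np.argwhere(hm).mean(0)
    D=r.trace('slide_case',cam)
    if not D: print('none'); return
    d=min(D,key=lambda d:np.linalg.norm(np.argwhere(d['pixels']).mean(0)-cen)); M=d['pixels']; res=[]
    for th in range(0,131,3):
        for hp in(.014,.018,.022):
            m=hullmask(c,box(s['tcp_pos'],s['eef_rot'][2],th,hp)); res.append(((m&M).sum()/(m|M).sum().clip(1) if 0 else -((M&~m).sum()+.4*(m&~M).sum()),th,hp))
    res.sort(reverse=True); print(cam,'score',round(d['score'],2),'n',M.sum(),[(round(float(x[0])),x[1],x[2]) for x in res[:6]], 'Zmin',[round(float(box(s['tcp_pos'],s['eef_rot'][2],x[1],x[2])[:,2].min()),4) for x in res[:3]])
    print('state',np.round(s['tcp_pos'],4),np.round(s['contact_force'],1),s['gripper_width'])
E
python3 -c "
from h import *
tilt()"
```

```text
scene score 0.96 n 1015 [(-164, 48, 0.018), (-164, 45, 0.022), (-166, 51, 0.014), (-175, 54, 0.014), (-175, 48, 0.022), (-179, 51, 0.018)] Zmin [0.0104, 0.0108, 0.01]
state [ 0.4342 -0.2397  0.088 ] [ 0.2 -0.4 -1.8] 0.06333195337471773
```

Emit:
drive_tool([
  {"hand": 1,"tx": 0,"ty": 0,"tz": 0,"turn": 0},
  {"hand": 1,"tx": 0,"ty": 0,"tz": 0,"turn": 0},
  {"hand": 1,"tx": 0,"ty": 0,"tz": 0,"turn": 0},
  {"hand": 1,"tx": 0,"ty": 0,"tz": 0,"turn": 0},
], grip_force=3)

```text
time_s: 12.0
tcp_pos: [0.4343, -0.2395, 0.0881]
eef_rot: [180.0, 0.0, -79.9]
contact_force: [0.6, -1.6, -0.7]
gripper_width: 0.0639
gripper_force: 3.0
```

```bash
python3 -c "
from h import *
tilt()"
```

```text
scene score 0.68 n 892 [(-185, 60, 0.014), (-192, 57, 0.018), (-193, 60, 0.018), (-195, 57, 0.022), (-196, 54, 0.022), (-199, 63, 0.014)] Zmin [0.0025, 0.0026, 0.0005]
state [ 0.4343 -0.2395  0.0881] [ 0.6 -1.6 -0.7] 0.06393993353433139
```

Emit:
drive_tool([
  {"hand": 1,"tx": -0.0027,"ty": 0.015,"tz": 0.004,"turn": 0},
  {"hand": 1,"tx": -0.0054,"ty": 0.03,"tz": 0.0075,"turn": 0},
  {"hand": 1,"tx": -0.008,"ty": 0.045,"tz": 0.0095,"turn": 0},
  {"hand": 1,"tx": -0.011,"ty": 0.061,"tz": 0.0105,"turn": 0},
  {"hand": 1,"tx": -0.0135,"ty": 0.076,"tz": 0.01,"turn": 0},
  {"hand": 1,"tx": -0.0165,"ty": 0.092,"tz": 0.008,"turn": 0},
  {"hand": 1,"tx": -0.0165,"ty": 0.092,"tz": 0.008,"turn": 0},
  {"hand": 1,"tx": -0.0165,"ty": 0.092,"tz": 0.008,"turn": 0},
])

```text
time_s: 12.9
tcp_pos: [0.4245, -0.1837, 0.093]
eef_rot: [-180.0, 0.0, -79.9]
contact_force: [-0.9, 0.5, 2.6]
gripper_width: 0.0641
gripper_force: 3.0
```

```bash
python3 -c "
from h import *
tilt()"
```

```text
scene score 0.62 n 486 [(-200, 90, 0.014), (-216, 87, 0.018), (-223, 93, 0.014), (-224, 90, 0.018), (-229, 87, 0.014), (-230, 87, 0.022)] Zmin [0.0, -0.0008, -0.0006]
state [ 0.4245 -0.1837  0.093 ] [-0.9  0.5  2.6] 0.06405425667147516
```

Emit:
drive_tool([
  {"hand": 1,"tx": 0,"ty": 0,"tz": 0,"turn": 0},
  {"hand": 1,"tx": 0,"ty": 0,"tz": 0,"turn": 0},
  {"hand": 1,"tx": 0,"ty": 0,"tz": 0,"turn": 0},
  {"hand": 1,"tx": 0,"ty": 0,"tz": 0.03,"turn": 0},
  {"hand": 1,"tx": 0,"ty": 0,"tz": 0.08,"turn": 0},
  {"hand": 1,"tx": 0,"ty": 0,"tz": 0.14,"turn": 0},
  {"hand": 1,"tx": 0,"ty": 0,"tz": 0.2,"turn": 0},
  {"hand": 1,"tx": 0,"ty": 0,"tz": 0.26,"turn": 0},
  {"hand": 1,"tx": 0,"ty": 0,"tz": 0.28,"turn": 0},
  {"hand": 1,"tx": 0,"ty": 0,"tz": 0.28,"turn": 0},
], grip_force=30)

```text
time_s: 14.0
tcp_pos: [0.4251, -0.1843, 0.2621]
eef_rot: [-179.8, -0.0, -79.9]
contact_force: [0.6, 0.7, -3.1]
gripper_width: 0.0638
gripper_force: 30.0
```

Emit:
drive_tool([
  {"hand": 1,"tx": 0.04,"ty": 0.07,"tz": 0,"turn": -0.05},
  {"hand": 1,"tx": 0.08,"ty": 0.137,"tz": 0,"turn": -0.1},
  {"hand": 1,"tx": 0.12,"ty": 0.206,"tz": 0,"turn": -0.15},
  {"hand": 1,"tx": 0.16,"ty": 0.274,"tz": 0,"turn": -0.2},
  {"hand": 1,"tx": 0.2,"ty": 0.343,"tz": 0,"turn": -0.25},
  {"hand": 1,"tx": 0.24,"ty": 0.412,"tz": 0,"turn": -0.277},
  {"hand": 1,"tx": 0.26,"ty": 0.446,"tz": 0,"turn": -0.277},
  {"hand": 1,"tx": 0.26,"ty": 0.446,"tz": 0,"turn": -0.277},
  {"hand": 1,"tx": 0.26,"ty": 0.446,"tz": 0,"turn": -0.277},
])

```text
time_s: 14.9
tcp_pos: [0.5795, 0.0835, 0.2581]
eef_rot: [179.8, -0.2, -104.8]
contact_force: [-0.4, -0.1, -2.3]
gripper_width: 0.0635
gripper_force: 30.0
```

Run:
```python
from h import *
for i in range(3): c=wcap()
np.save('w6.npy',c,allow_pickle=True)
s=r.get_state(); print(np.round(s['tcp_pos'],4),np.round(s['eef_rot'],2),np.round(s['contact_force'],1),s['gripper_width'])
tilt()
a=c['frame']; b=r.capture('scene'); p=proj(b,s['tcp_pos']).astype(int)
f=b['frame'][p[1]-65:p[1]+85,p[0]-90:p[0]+110]
save(np.vstack([cv2.resize(a[:330,100:420],(582,600),interpolation=cv2.INTER_CUBIC)[:300*1],cv2.resize(f,(582,300))]) if 0 else np.hstack([cv2.resize(a[40:330,150:370],(400,600),interpolation=cv2.INTER_CUBIC),cv2.resize(f,(400,300),interpolation=cv2.INTER_CUBIC).repeat(2,0)[:600]]),'hold.png')
```

```text
[0.5797 0.0825 0.2601] [ 1.7993e+02 -5.0000e-02 -1.0489e+02] [-0.6 -0.4 -2.2] 0.06381308933556323
scene score 0.55 n 976 [(-273, 90, 0.014), (-296, 87, 0.018), (-313, 87, 0.014), (-338, 84, 0.022), (-351, 84, 0.018), (-352, 93, 0.014)] Zmin [0.1671, 0.1663, 0.1666]
state [0.5797 0.0825 0.2601] [-0.6 -0.4 -2.2] 0.06381308933556323
```

View pics/hold.png

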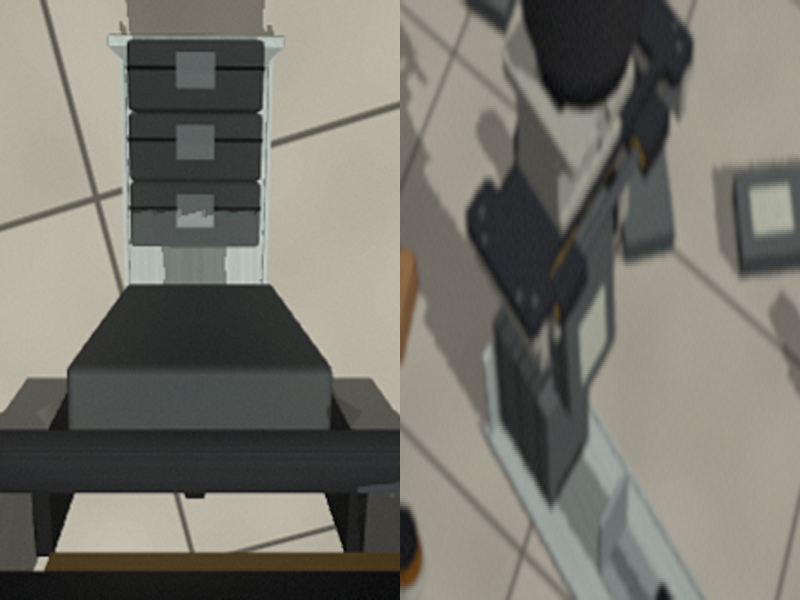

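The hold picture shows the case upright between the fingers. Its row-side face runs from (72..328,367) at the top to (127..272,285) at the bottom, and the row face edge is at (131..260,246). Next I compute its tilt and its distance to the row.

Run:
```python
from h import *
c=np.load('w6.npy',allow_pickle=True).item(); s=r.get_state()
T=np.array(c['world_from_camera'])
raw=lambda x,y:(150+x/1.818,40+y/2.069)
d=np.array([np.cos(np.radians(75.2)),np.sin(np.radians(75.2))]); e=np.array([d[1],-d[0]])
F=np.array([.575,.0628])
def rep(n,p): print(n,np.round(p,4),'from face',round(float((p[:2]-F)@d),4),'lat',round(float((p[:2]-F)@e),4))
# face line through held case: fit position along d (per height) using width-depth
g=cv2.cvtColor(c['frame'],cv2.COLOR_RGB2GRAY)
print('v profile',[(v,int(g[v,245:275].mean())) for v in range(150,250,1)])
for n,x0,x1,y in(('top',72,328,367),('bot',127,272,285)):
    (u0,v),(u1,_)=raw(x0,y),raw(x1,y); Z=c['fx']*.064/(u1-u0)
    cam=np.array([((u0+u1)/2-c['cx'])/c['fx']*Z,(v-c['cy'])/c['fy']*Z,Z,1]); rep(n,(T@cam)[:3])
zt=s['tcp_pos'][2]+.014
for dz,y in((.013,367),(-.107,285)):
    u,v=raw(200,y); rep('at model height',pt(c,u,v,zt+dz))
for x in(131,260,195): u,v=raw(x,246); rep('row',pt(c,u,v,.128))
for y in(246,180,112,40): 
    u,v=raw(196,y); rep('rowtops',pt(c,u,v,.128))
```

```text
v profile [(150, 89), (151, 82), (152, 83), (153, 84), (154, 84), (155, 83), (156, 83), (157, 83), (158, 85), (159, 101), (160, 121), (161, 124), (162, 124), (163, 123), (164, 125), (165, 125), (166, 125), (167, 125), (168, 125), (169, 125), (170, 125), (171, 123), (172, 123), (173, 123), (174, 123), (175, 124), (176, 128), (177, 77), (178, 45), (179, 43), (180, 44), (181, 44), (182, 44), (183, 44), (184, 44), (185, 44), (186, 43), (187, 44), (188, 43), (189, 43), (190, 43), (191, 43), (192, 43), (193, 43), (194, 43), (195, 42), (196, 43), (197, 42), (198, 42), (199, 42), (200, 42), (201, 42), (202, 42), (203, 42), (204, 41), (205, 41), (206, 41), (207, 41), (208, 41), (209, 40), (210, 41), (211, 40), (212, 40), (213, 40), (214, 40), (215, 40), (216, 44), (217, 49), (218, 55), (219, 62), (220, 70), (221, 77), (222, 77), (223, 76), (224, 76), (225, 76), (226, 76), (227, 76), (228, 76), (229, 77), (230, 76), (231, 76), (232, 77), (233, 77), (234, 77), (235, 77), (236, 77), (237, 77), (238, 77), (239, 77), (240, 77), (241, 77), (242, 77), (243, 77), (244, 77), (245, 77), (246, 79), (247, 58), (248, 37), (249, 34)]
top [0.5744 0.0651 0.2782] from face 0.0021 lat -0.0012
bot [0.576  0.0724 0.1636] from face 0.0095 lat -0.0015
at model height [0.5735 0.0616 0.2882] from face -0.0015 lat -0.0012
at model height [0.5755 0.0715 0.1682] from face 0.0085 lat -0.0017
row [0.6062 0.0547 0.128 ] from face 0.0001 lat 0.0323
row [0.5444 0.0711 0.128 ] from face 0.0002 lat -0.0317
row [0.5756 0.0628 0.128 ] from face 0.0002 lat 0.0006
rowtops [0.5751 0.063  0.128 ] from face 0.0002 lat 0.0001
rowtops [0.5678 0.0356 0.128 ] from face -0.0281 lat -0.0
rowtops [0.5607 0.0089 0.128 ] from face -0.0558 lat -0.0001
rowtops [ 0.5535 -0.0181  0.128 ] from face -0.0837 lat -0.0002
```

The case leans about 4°, with its top towards the row. I shift it 4 mm away from the row and lower it.

Emit:
drive_tool([
  {"hand": 1,"tx": 0.0017,"ty": 0.0065,"tz": -0.04,"turn": 0},
  {"hand": 1,"tx": 0.0017,"ty": 0.0065,"tz": -0.08,"turn": 0},
  {"hand": 1,"tx": 0.0017,"ty": 0.0065,"tz": -0.12,"turn": 0},
  {"hand": 1,"tx": 0.0017,"ty": 0.0065,"tz": -0.16,"turn": 0},
  {"hand": 1,"tx": 0.0017,"ty": 0.0065,"tz": -0.2,"turn": 0},
  {"hand": 1,"tx": 0.0017,"ty": 0.0065,"tz": -0.23,"turn": 0},
  {"hand": 1,"tx": 0.0017,"ty": 0.0065,"tz": -0.245,"turn": 0},
  {"hand": 1,"tx": 0.0017,"ty": 0.0065,"tz": -0.254,"turn": 0},
  {"hand": 1,"tx": 0.0017,"ty": 0.0065,"tz": -0.255,"turn": 0},
  {"hand": 1,"tx": 0.0017,"ty": 0.0065,"tz": -0.255,"turn": 0},
])

```text
time_s: 16.2
tcp_pos: [0.582, 0.0874, 0.1089]
eef_rot: [-179.9, 0.0, -104.8]
contact_force: [0.4, 0.5, -1.3]
gripper_width: 0.064
gripper_force: 30.0
```

Emit:
drive_tool([
  {"hand": 1,"tx": 0,"ty": 0,"tz": -0.002,"turn": 0},
  {"hand": 1,"tx": 0,"ty": 0,"tz": -0.004,"turn": 0},
  {"hand": 1,"tx": 0,"ty": 0,"tz": -0.006,"turn": 0},
  {"hand": 1,"tx": 0,"ty": 0,"tz": -0.006,"turn": 0},
])

```text
time_s: 16.6
tcp_pos: [0.5814, 0.0873, 0.1044]
eef_rot: [180.0, 0.0, -104.8]
contact_force: [0.2, -1.0, -2.5]
gripper_width: 0.0637
gripper_force: 30.0
```

Emit:
drive_tool([
  {"hand": 1,"tx": 0,"ty": 0,"tz": -0.0015,"turn": 0},
  {"hand": 1,"tx": 0,"ty": 0,"tz": -0.003,"turn": 0},
  {"hand": 1,"tx": 0,"ty": 0,"tz": -0.003,"turn": 0},
])

```text
time_s: 16.9
tcp_pos: [0.5814, 0.0872, 0.1025]
eef_rot: [180.0, -0.0, -104.8]
contact_force: [0.2, 0.3, -2.3]
gripper_width: 0.064
gripper_force: 30.0
```

Emit:
drive_tool([
  {"hand": 1,"tx": 0,"ty": 0,"tz": -0.0015,"turn": 0},
  {"hand": 1,"tx": 0,"ty": 0,"tz": -0.0025,"turn": 0},
  {"hand": 1,"tx": 0,"ty": 0,"tz": -0.0025,"turn": 0},
])

```text
time_s: 17.2
tcp_pos: [0.5815, 0.0873, 0.1011]
eef_rot: [-180.0, -0.0, -104.8]
contact_force: [0.4, 0.1, -0.8]
gripper_width: 0.0636
gripper_force: 30.0
```

Emit:
drive_tool([
  {"hand": 1,"tx": 0,"ty": 0,"tz": 0,"turn": 0},
  {"hand": 1,"tx": 0,"ty": 0,"tz": -0.001,"turn": 0},
  {"hand": 1,"tx": 0,"ty": 0,"tz": -0.002,"turn": 0},
  {"hand": 1,"tx": 0,"ty": 0,"tz": -0.003,"turn": 0},
  {"hand": 1,"tx": 0,"ty": 0,"tz": -0.004,"turn": 0},
  {"hand": 1,"tx": 0,"ty": 0,"tz": -0.004,"turn": 0},
], grip_force=3)

```text
time_s: 17.8
tcp_pos: [0.5817, 0.0874, 0.0989]
eef_rot: [-180.0, 0.0, -104.8]
contact_force: [-1.6, 0.2, 4.8]
gripper_width: 0.0642
gripper_force: 3.0
```

```bash
cat >> h.py <<'E'
def near():
    c=wcap(); s=r.get_state(); g=cv2.cvtColor(c['frame'],cv2.COLOR_RGB2GRAY).astype(float)[:, 240:280].mean(1)
    d=np.array([np.cos(np.radians(75.2)),np.sin(np.radians(75.2))]); F=np.array([.575,.0628])
    k=[v for v in range(60,330) if abs(g[v+1]-g[v-1])>12]
    print(np.round(s['tcp_pos'],4),np.round(s['contact_force'],1))
    print([(v,int(g[v-2]),int(g[v+2]),round(float((pt(c,258,v+.5,.128)[:2]-F)@d)*1e3,1)) for v in k])
E
python3 -c "
from h import *
near()"
```

```text
[0.5817 0.0874 0.0989] [-2.   1.4  6.1]
[(67, 38, 56, -55.9), (68, 33, 59, -55.5), (69, 33, 60, -55.2), (80, 62, 109, -51.3), (81, 61, 111, -50.9), (82, 59, 110, -50.5), (118, 106, 59, -37.2), (119, 107, 59, -36.9), (120, 108, 59, -36.5), (141, 60, 48, -28.4), (142, 65, 55, -28.0), (144, 50, 70, -27.2), (145, 48, 79, -26.8), (146, 55, 89, -26.4), (147, 62, 91, -26.0), (148, 70, 91, -25.6), (155, 90, 154, -22.8), (156, 90, 159, -22.4), (157, 87, 157, -22.0), (177, 153, 123, -13.8), (178, 149, 115, -13.4), (179, 142, 108, -12.9), (180, 134, 105, -12.5), (189, 103, 60, -8.7), (190, 102, 59, -8.3), (191, 104, 60, -7.9), (205, 65, 91, -1.8), (206, 69, 95, -1.4), (208, 83, 44, -0.5), (209, 91, 45, -0.1), (220, 45, 71, 4.8), (221, 51, 80, 5.2), (222, 56, 87, 5.7), (223, 63, 87, 6.1), (246, 87, 41, 16.7), (247, 87, 38, 17.2), (248, 89, 40, 17.6), (277, 45, 82, 31.6), (278, 45, 80, 32.1), (282, 80, 124, 34.1), (283, 79, 151, 34.6), (284, 77, 157, 35.1), (285, 92, 160, 35.6), (289, 160, 136, 37.6), (290, 165, 137, 38.1), (306, 138, 65, 46.3), (307, 140, 67, 46.8), (308, 127, 67, 47.4), (315, 67, 23, 51.1), (316, 68, 24, 51.6)]
```

Emit:
drive_tool([
  {"hand": 1,"tx": 0,"ty": 0,"tz": 0.002,"turn": 0},
  {"hand": 0.15,"tx": 0,"ty": 0,"tz": 0.002,"turn": 0},
  {"hand": 0.1,"tx": 0,"ty": 0,"tz": 0.002,"turn": 0},
  {"hand": 0,"tx": 0,"ty": 0,"tz": 0.002,"turn": 0},
  {"hand": 0,"tx": 0,"ty": 0,"tz": 0.002,"turn": 0},
  {"hand": 0,"tx": 0,"ty": 0,"tz": 0.03,"turn": 0},
  {"hand": 0,"tx": 0,"ty": 0,"tz": 0.08,"turn": 0},
  {"hand": 0,"tx": 0,"ty": 0,"tz": 0.14,"turn": 0},
  {"hand": 0,"tx": 0,"ty": 0,"tz": 0.2,"turn": 0},
  {"hand": 0,"tx": 0,"ty": 0,"tz": 0.26,"turn": 0},
])

```text
time_s: 18.85
tcp_pos: [0.5813, 0.0871, 0.2562]
eef_rot: [-180.0, -0.0, -104.8]
contact_force: [1.5, 0.6, 0.2]
gripper_width: 0.088
gripper_force: 0.0
```

Emit:
drive_tool([
  {"hand": 0,"tx": 0,"ty": 0,"tz": 0,"turn": 0},
  {"hand": 0,"tx": 0.01,"ty": 0.05,"tz": 0,"turn": 0},
  {"hand": 0,"tx": 0.03,"ty": 0.12,"tz": 0,"turn": 0},
  {"hand": 0,"tx": 0.053,"ty": 0.194,"tz": 0,"turn": 0},
  {"hand": 0,"tx": 0.053,"ty": 0.194,"tz": 0,"turn": 0},
  {"hand": 0,"tx": 0.053,"ty": 0.194,"tz": 0,"turn": 0},
])

```text
time_s: 19.45
tcp_pos: [0.613, 0.2046, 0.2535]
eef_rot: [179.9, -0.1, -104.8]
contact_force: [0.1, 0.0, 0.1]
gripper_width: 0.0872
gripper_force: 0.0
```

Run:
```python
from h import *
near()
for l in ('slide_case','bookend_tab'):
    for d in r.trace(l,'wrist')[:3]: print(l,round(d['score'],2),d['extent'])
s=r.get_state();print(s['eef_rot'])
c=wcap(); g=cv2.cvtColor(c['frame'],cv2.COLOR_RGB2GRAY).astype(float)
d=np.array([np.cos(np.radians(75.2)),np.sin(np.radians(75.2))]);e=np.array([d[1],-d[0]]); F=np.array([.575,.0628])
for v in (15,25,35,45,55,65,75): 
    k=np.abs(np.gradient(cv2.blur(g[v-1:v+2],(1,3))[1])); us=[u for u in range(180,350) if k[u]>12 and k[u]==k[u-2:u+3].max()]
    print(v,[(u,round(float((pt(c,u,v,.128)[:2]-F)@e)*1e3,1),round(float((pt(c,u,v,.128)[:2]-F)@d)*1e3,1)) for u in us])
print([(v,int(g[v,250:270].mean())) for v in range(0,130,1)])
```

```text
[0.6129 0.2038 0.2539] [-0.  -0.3 -0.2]
[(61, 44, 111, 45.3), (62, 43, 112, 46.1), (63, 39, 63, 46.8), (64, 97, 46, 47.6), (65, 111, 47, 48.4), (66, 112, 47, 49.1), (68, 46, 59, 50.7), (69, 47, 90, 51.5), (70, 47, 93, 52.2), (71, 24, 93, 53.0), (89, 94, 109, 67.2), (90, 83, 108, 68.0), (93, 109, 87, 70.4), (94, 108, 101, 71.2), (95, 110, 101, 72.0), (96, 86, 101, 72.8), (148, 101, 86, 116.6), (175, 86, 101, 140.7), (176, 86, 100, 141.6), (180, 100, 134, 145.3), (181, 100, 133, 146.2), (228, 132, 113, 191.4), (238, 111, 129, 201.4), (246, 129, 38, 209.6), (247, 130, 30, 210.7), (248, 134, 32, 211.7), (277, 31, 121, 242.4), (278, 31, 124, 243.5), (279, 23, 123, 244.6), (305, 119, 56, 273.6), (306, 120, 41, 274.8), (307, 122, 43, 275.9), (308, 106, 43, 277.1), (315, 43, 15, 285.2), (316, 43, 16, 286.3)]
slide_case 0.83 [220.6, 14.2, 303.1, 72.6]
slide_case 0.71 [464.1, 46.3, 512.0, 139.2]
bookend_tab 0.74 [235.4, 89.7, 277.1, 183.5]
[ 1.79988817e+02 -1.56130917e-02 -1.04869652e+02]
15 [(194, 52.3, 8.9), (197, 49.9, 8.9), (216, 34.8, 9.0), (224, 28.5, 9.0), (293, -26.3, 9.0), (300, -31.9
[... 1273 characters left out ...]
 43), (64, 42), (65, 39), (66, 79), (67, 120), (68, 97), (69, 59), (70, 53), (71, 28), (72, 82), (73, 91), (74, 90), (75, 89), (76, 89), (77, 89), (78, 89), (79, 90), (80, 89), (81, 89), (82, 89), (83, 89), (84, 89), (85, 90), (86, 89), (87, 89), (88, 89), (89, 90), (90, 74), (91, 97), (92, 108), (93, 109), (94, 110), (95, 110), (96, 87), (97, 79), (98, 86), (99, 87), (100, 88), (101, 89), (102, 89), (103, 88), (104, 87), (105, 87), (106, 85), (107, 84), (108, 87), (109, 88), (110, 87), (111, 86), (112, 86), (113, 86), (114, 88), (115, 88), (116, 88), (117, 88), (118, 88), (119, 86), (120, 84), (121, 84), (122, 84), (123, 84), (124, 86), (125, 86), (126, 85), (127, 86), (128, 88), (129, 87)]
```

The case stands upright and centred about 14 mm from the row. Back to the tab.

Emit:
drive_tool([
  {"hand": 0,"tx": 0,"ty": 0,"tz": -0.08,"turn": 0},
  {"hand": 0,"tx": 0,"ty": 0,"tz": -0.16,"turn": 0},
  {"hand": 0,"tx": 0,"ty": 0,"tz": -0.24,"turn": 0},
  {"hand": 0,"tx": 0,"ty": 0,"tz": -0.31,"turn": 0},
  {"hand": 0,"tx": 0,"ty": 0,"tz": -0.36,"turn": 0},
  {"hand": 0,"tx": 0,"ty": 0,"tz": -0.373,"turn": 0},
  {"hand": 0,"tx": 0,"ty": 0,"tz": -0.373,"turn": 0},
])

```text
time_s: 20.35
tcp_pos: [0.613, 0.2027, 0.0305]
eef_rot: [179.9, -0.1, -104.9]
contact_force: [-0.6, -0.8, 0.4]
gripper_width: 0.0877
gripper_force: 0.0
```

Emit:
drive_tool([
  {"hand": 1,"tx": 0,"ty": 0,"tz": 0,"turn": 0},
  {"hand": 1,"tx": 0,"ty": 0,"tz": 0,"turn": 0},
  {"hand": 1,"tx": 0,"ty": 0,"tz": 0,"turn": 0},
  {"hand": 1,"tx": 0,"ty": 0,"tz": 0,"turn": 0},
  {"hand": 1,"tx": 0,"ty": 0,"tz": 0,"turn": 0},
  {"hand": 1,"tx": 0,"ty": 0,"tz": 0,"turn": 0},
  {"hand": 1,"tx": 0,"ty": 0,"tz": 0,"turn": 0},
  {"hand": 1,"tx": 0,"ty": 0,"tz": 0,"turn": 0},
  {"hand": 1,"tx": 0,"ty": 0,"tz": 0,"turn": 0},
  {"hand": 1,"tx": 0,"ty": 0,"tz": 0,"turn": 0},
], grip_force=12)

```text
time_s: 21.35
tcp_pos: [0.6144, 0.2036, 0.0309]
eef_rot: [-179.9, 0.0, -104.8]
contact_force: [5.1, -3.7, -9.3]
gripper_width: 0.014
gripper_force: 12.0
```

Emit:
drive_tool([
  {"hand": 1,"tx": -0.002,"ty": -0.0075,"tz": 0,"turn": 0},
  {"hand": 1,"tx": -0.004,"ty": -0.015,"tz": 0,"turn": 0},
  {"hand": 1,"tx": -0.006,"ty": -0.0225,"tz": 0,"turn": 0},
  {"hand": 1,"tx": -0.008,"ty": -0.03,"tz": 0,"turn": 0},
  {"hand": 1,"tx": -0.01,"ty": -0.036,"tz": 0,"turn": 0},
  {"hand": 1,"tx": -0.011,"ty": -0.041,"tz": 0,"turn": 0},
  {"hand": 1,"tx": -0.012,"ty": -0.045,"tz": 0,"turn": 0},
  {"hand": 1,"tx": -0.013,"ty": -0.048,"tz": 0,"turn": 0},
  {"hand": 1,"tx": -0.013,"ty": -0.048,"tz": 0,"turn": 0},
])

```text
time_s: 22.25
tcp_pos: [0.6068, 0.1754, 0.0309]
eef_rot: [-179.9, 0.1, -104.8]
contact_force: [6.3, 1.2, -5.6]
gripper_width: 0.0138
gripper_force: 12.0
```

Run:
```python
from h import *
c=wcap(); s=r.get_state(); d=np.array([np.cos(np.radians(75.2)),np.sin(np.radians(75.2))]); F=np.array([.575,.0628])
print('tool-face',(np.array(s['tcp_pos'])[:2]-F)@d, np.round(s['contact_force'],1), 'along',np.array(s['contact_force'])[:2]@d)
g=cv2.cvtColor(c['frame'],cv2.COLOR_RGB2GRAY)
print([(v,int(g[v,240:280].mean())) for v in range(0,150)])
```

```text
tool-face 0.11701492534010689 [ 5.1  0.6 -4.6] along 1.8460505371480576
[(0, 58), (1, 58), (2, 58), (3, 58), (4, 58), (5, 58), (6, 58), (7, 58), (8, 58), (9, 58), (10, 58), (11, 56), (12, 54), (13, 52), (14, 50), (15, 49), (16, 46), (17, 45), (18, 44), (19, 42), (20, 40), (21, 39), (22, 38), (23, 36), (24, 35), (25, 33), (26, 33), (27, 33), (28, 33), (29, 32), (30, 33), (31, 33), (32, 33), (33, 33), (34, 33), (35, 33), (36, 33), (37, 33), (38, 33), (39, 33), (40, 33), (41, 33), (42, 33), (43, 33), (44, 33), (45, 33), (46, 33), (47, 33), (48, 33), (49, 33), (50, 33), (51, 33), (52, 33), (53, 33), (54, 33), (55, 33), (56, 33), (57, 33), (58, 33), (59, 31), (60, 49), (61, 100), (62, 111), (63, 114), (64, 113), (65, 111), (66, 111), (67, 109), (68, 108), (69, 107), (70, 106), (71, 105), (72, 104), (73, 103), (74, 93), (75, 81), (76, 68), (77, 61), (78, 59), (79, 60), (80, 60), (81, 59), (82, 57), (83, 83), (84, 128), (85, 75), (86, 99), (87, 123), (88, 119), (89, 113), (90, 112), (91, 112), (92, 111), (93, 111), (94, 112), (95, 111), (96, 111), (97, 111), (98, 111), (99, 111), (100, 111), (101, 111), (102, 111), (103, 111), (104, 111), (105, 111), (106, 110), (107, 110), (108, 110), (109, 110), (110, 110), (111, 110), (112, 110), (113, 110), (114, 110), (115, 110), (116, 110), (117, 110), (118, 110), (119, 109), (120, 109), (121, 109), (122, 109), (123, 109), (124, 109), (125, 109), (126, 109), (127, 109), (128, 109), (129, 109), (130, 109), (131, 109), (132, 109), (133, 109), (134, 108), (135, 108), (136, 109), (137, 108), (138, 109), (139, 109), (140, 108), (141, 108), (142, 108), (143, 109), (144, 108), (145, 108), (146, 108), (147, 108), (148, 108), (149, 108)]
```

Emit:
drive_tool([
  {"hand": 1,"tx": -0.0005,"ty": -0.0016,"tz": 0,"turn": 0},
  {"hand": 1,"tx": -0.001,"ty": -0.0032,"tz": 0,"turn": 0},
  {"hand": 1,"tx": -0.0013,"ty": -0.0048,"tz": 0,"turn": 0},
  {"hand": 1,"tx": -0.0018,"ty": -0.0065,"tz": 0,"turn": 0},
  {"hand": 1,"tx": -0.0018,"ty": -0.0065,"tz": 0,"turn": 0},
])

```text
time_s: 22.8
tcp_pos: [0.6058, 0.1718, 0.0309]
eef_rot: [-179.9, 0.1, -104.8]
contact_force: [5.1, 2.3, -4.5]
gripper_width: 0.0139
gripper_force: 12.0
```

Emit:
drive_tool([
  {"hand": 1,"tx": -0.0002,"ty": -0.0008,"tz": 0,"turn": 0},
  {"hand": 1,"tx": -0.0004,"ty": -0.0016,"tz": 0,"turn": 0},
  {"hand": 1,"tx": -0.0004,"ty": -0.0016,"tz": 0,"turn": 0},
])

```text
time_s: 23.1
tcp_pos: [0.6055, 0.1709, 0.0309]
eef_rot: [-179.9, 0.1, -104.8]
contact_force: [4.6, 2.2, -5.6]
gripper_width: 0.0139
gripper_force: 12.0
```

Emit:
drive_tool([
  {"hand": 1,"tx": -0.0002,"ty": -0.0008,"tz": 0,"turn": 0},
  {"hand": 1,"tx": -0.0004,"ty": -0.0016,"tz": 0,"turn": 0},
  {"hand": 1,"tx": -0.0004,"ty": -0.0016,"tz": 0,"turn": 0},
])

```text
time_s: 23.4
tcp_pos: [0.6053, 0.1699, 0.0309]
eef_rot: [-179.9, 0.1, -104.8]
contact_force: [4.7, 2.0, -4.8]
gripper_width: 0.014
gripper_force: 12.0
```

Emit:
drive_tool([
  {"hand": 1,"tx": -0.0002,"ty": -0.0008,"tz": 0,"turn": 0},
  {"hand": 1,"tx": -0.0002,"ty": -0.0008,"tz": 0,"turn": 0},
])

```text
time_s: 23.6
tcp_pos: [0.6052, 0.1695, 0.0309]
eef_rot: [-179.9, 0.1, -104.8]
contact_force: [4.8, 1.9, -4.3]
gripper_width: 0.014
gripper_force: 12.0
```

Emit:
drive_tool([
  {"hand": 1,"tx": -0.0002,"ty": -0.0008,"tz": 0,"turn": 0},
  {"hand": 1,"tx": -0.0002,"ty": -0.0008,"tz": 0,"turn": 0},
])

```text
time_s: 23.8
tcp_pos: [0.6051, 0.169, 0.0309]
eef_rot: [-179.9, 0.1, -104.8]
contact_force: [4.6, 3.3, -5.2]
gripper_width: 0.0138
gripper_force: 12.0
```

Emit:
drive_tool([
  {"hand": 1,"tx": -0.0002,"ty": -0.0008,"tz": 0,"turn": 0},
  {"hand": 1,"tx": -0.0002,"ty": -0.0008,"tz": 0,"turn": 0},
])

```text
time_s: 24.0
tcp_pos: [0.605, 0.1688, 0.0309]
eef_rot: [-179.9, 0.1, -104.8]
contact_force: [4.6, 4.3, -6.5]
gripper_width: 0.0143
gripper_force: 12.0
```

Emit:
drive_tool([
  {"hand": 1,"tx": -0.0002,"ty": -0.0008,"tz": 0,"turn": 0},
  {"hand": 1,"tx": -0.0002,"ty": -0.0008,"tz": 0,"turn": 0},
])

```text
time_s: 24.2
tcp_pos: [0.605, 0.1688, 0.0309]
eef_rot: [-179.9, 0.2, -104.8]
contact_force: [4.3, 5.7, -5.3]
gripper_width: 0.0139
gripper_force: 12.0
```

Emit:
drive_tool([
  {"hand": 1,"tx": -0.0002,"ty": -0.0008,"tz": 0,"turn": 0},
  {"hand": 1,"tx": -0.0002,"ty": -0.0008,"tz": 0,"turn": 0},
])

```text
time_s: 24.4
tcp_pos: [0.605, 0.1688, 0.0309]
eef_rot: [-179.9, 0.2, -104.8]
contact_force: [3.4, 7.2, -5.9]
gripper_width: 0.014
gripper_force: 12.0
```

The bookend has stopped dead and the force is rising gently, so it is closed. Release and check.

Emit:
drive_tool([
  {"hand": 0.6,"tx": 0,"ty": 0,"tz": 0,"turn": 0},
  {"hand": 0.3,"tx": 0,"ty": 0,"tz": 0,"turn": 0},
  {"hand": 0,"tx": 0,"ty": 0,"tz": 0,"turn": 0},
  {"hand": 0,"tx": 0,"ty": 0,"tz": 0,"turn": 0},
  {"hand": 0,"tx": 0,"ty": 0,"tz": 0.06,"turn": 0},
  {"hand": 0,"tx": 0,"ty": 0,"tz": 0.14,"turn": 0},
  {"hand": 0,"tx": 0,"ty": 0,"tz": 0.22,"turn": 0},
  {"hand": 0,"tx": 0,"ty": 0,"tz": 0.3,"turn": 0},
  {"hand": 0,"tx": 0,"ty": 0,"tz": 0.4,"turn": 0},
  {"hand": 0,"tx": 0,"ty": 0,"tz": 0.4,"turn": 0},
])

```text
time_s: 25.4
tcp_pos: [0.6057, 0.1671, 0.2784]
eef_rot: [-179.5, 0.3, -104.8]
contact_force: [0.1, -0.5, 0.1]
gripper_width: 0.0856
gripper_force: 0.0
```

Emit:
drive_tool([
  {"hand": 0,"tx": -0.01,"ty": -0.04,"tz": 0,"turn": 0},
  {"hand": 0,"tx": -0.01,"ty": -0.04,"tz": 0,"turn": 0},
  {"hand": 0,"tx": -0.01,"ty": -0.04,"tz": 0,"turn": 0},
  {"hand": 0,"tx": -0.01,"ty": -0.04,"tz": 0,"turn": 0},
])

```text
time_s: 25.8
tcp_pos: [0.597, 0.1423, 0.2702]
eef_rot: [179.9, -0.0, -104.9]
contact_force: [-0.3, 0.8, -0.2]
gripper_width: 0.0877
gripper_force: 0.0
```

Run:
```python
from h import *
c=wcap();c=wcap(); s=r.get_state(); print(np.round(s['tcp_pos'],4),s['gripper_width'],np.round(s['contact_force'],1))
g=cv2.cvtColor(c['frame'],cv2.COLOR_RGB2GRAY).astype(float)
d=np.array([np.cos(np.radians(75.2)),np.sin(np.radians(75.2))]);e=np.array([d[1],-d[0]]); F=np.array([.575,.0628])
P=lambda u,v,z:((pt(c,u,v,z)[:2]-F)@d*1e3).round(1)
for uc in (232,258,285):
    k=g[:,uc-5:uc+6].mean(1); print(uc,[(v,int(k[v]),P(uc,v+.5,.128),P(uc,v+.5,.079)) for v in range(60,150) if abs(k[v+1]-k[v-1])>14])
for v in range(70,120,8):
    k=np.abs(np.gradient(g[v-1:v+2].mean(0))); print(v,P(258,v,.128),[(u,round(float((pt(c,u,v,.128)[:2]-F)@e)*1e3,1)) for u in range(190,330) if k[u]>12 and k[u]==k[u-2:u+3].max()])
r.capture('wrist')
for d_ in r.trace('bookend_tab','wrist')[:1]: 
    x=d_['extent']; print('tab back',d_['extent'],P((x[0]+x[2])/2,x[3],.064))
for cam in ('top',):
    for l,z in(('carton',.04),('bottle_a',.06),('timer',.07)):
        print(l,rects(l,cam,z,2)[1])
```

```text
[0.5972 0.1427 0.2702] 0.0875970892821775 [-0.2  0.4  0.3]
232 [(65, 65, np.float64(-17.5), np.float64(-22.7)), (66, 28, np.float64(-16.6), np.float64(-21.7)), (67, 14, np.float64(-15.8), np.float64(-20.8)), (68, 58, np.float64(-15.0), np.float64(-19.8)), (86, 64, np.float64(-0.1), np.float64(-2.4)), (87, 40, np.float64(0.8), np.float64(-1.4)), (88, 37, np.float64(1.6), np.float64(-0.5)), (89, 54, np.float64(2.5), np.float64(0.5)), (105, 64, np.float64(16.2), np.float64(16.5)), (106, 43, np.float64(17.1), np.float64(17.5)), (108, 56, np.float64(18.8), np.float64(19.5)), (119, 70, np.float64(28.5), np.float64(30.7)), (120, 133, np.float64(29.3), np.float64(31.8))]
258 [(60, 108, np.float64(-21.5), np.float64(-27.4)), (76, 104, np.float64(-8.4), np.float64(-12.1)), (77, 69, np.float64(-7.6), np.float64(-11.2)), (86, 62, np.float64(-0.0), np.float64(-2.4)), (87, 46, np.float64(0.8), np.float64(-1.4)), (89, 52, np.float64(2.5), np.float64(0.6)), (105, 64, np.float64(16.2), np.float64(16.5)), (106, 46, np.float64(17.1), np.float64(17.5)), (108, 43, np.float64(18.8), np.float64(19.5)), (10
[... 867 characters left out ...]
, -8.0), (295, -30.6)]
78 -7.1 [(200, 52.5), (203, 49.9), (223, 32.3), (295, -30.8)]
86 -0.4 [(206, 47.6), (220, 35.2), (223, 32.5), (295, -31.0)]
94 6.3 [(205, 48.7), (208, 46.1), (220, 35.4), (225, 31.0), (297, -33.0)]
102 13.2 [(207, 47.2), (210, 44.6), (225, 31.2), (297, -33.2)]
110 20.1 [(209, 45.7), (213, 42.2), (221, 35.0), (225, 31.4), (296, -32.5)]
118 27.2 [(212, 43.3), (215, 40.6), (221, 35.2), (226, 30.7), (296, -32.7)]
tab back [237.4, 120.9, 278.1, 202.2] 126.5
carton [(0.58, 0.5854, -0.1996, 100, 67, 102.5), (0.54, 0.5848, 0.0834, 82, 34, 170.5)]
bottle_a [(0.62, 0.4208, -0.0793, 39, 36, 88.4), (0.6, 0.7065, -0.0649, 51, 37, 152.0)]
timer [(0.63, 0.3824, 0.3262, 67, 41, 49.4)]
```

```bash
python3 -c "
from plant import r
print(r.close_job())"
```

```text
the job is handed in; nothing more can be done
None
```

The slide case is standing upright in the rack, flush with the row (within about 1 mm by camera), the bookend is closed on it (gap about 28–29 mm), and the job is handed in; no verdict was returned.

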